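# Set the vacuum selector to the fitted port, the shorter way round

## Robot

A 6-joint arm with a two-finger parallel gripper is mounted at the origin on a cart in front of the work surface, level with it; the furniture and walls round the work are solid. World frame = base frame: x ahead of the robot, y to its left, z up, the work surface at z = 0. Lengths are in m, angles in rad, forces in N, time in s.
With the tool pointing down it reaches from about 0.3 to 0.875 m from the base axis. Payload 4.2 kg.
Tool frame: the origin (TCP) lies midway between the tips of the shut fingers; the grasp point (between the pads) lies 19 mm behind it; z points along the fingers, y is the line along which they close (so a half turn about z gives the same grasp; the last joint's range is limited). The gripper opens to 85 mm and grips with 20 to 120 N. Pads are 22 mm wide; open, the fingers measure 114 mm over their backs; the gripper's body (76 mm by 85 mm) begins 54 mm behind the grasp point. The pads swing forward as they close: fully open they stand 13 mm farther back than shut.
Start: joints at [-1.281, 0.32, 1.565, -0, 1.257, -0.02], TCP at [0.175, -0.548, 0.231] pointing down, gripper open.
Joint ranges: [-3.11, 3.11], [-0.84, 2.01], [0.21, 2.61], [-1.34, 4.49], [0.05, 2.63], [-2.56, 2.56]. Speed limits (rad/s): [2.57, 2.57, 3.14, 3.14, 3.14, 3.14].

## Interface

Orientations are given as a 3x3 rotation matrix whose columns are the frame's x, y, z axes.
In Python, from station import sensors, optics, order, finder gives the robot as it stands.
- The arm moves only by the tool play_rows, never from a script. Its argument "moves" is a list of rows, each a list of 7 numbers: the shift along the tool's x, y, z in mm, then the turn, a rotation vector about the tool's x, y, z in rad, then the closure, from 0 (fully open) to 1 (shut). In form: [[tx, ty, tz, wx, wy, wz, gripper], ...]. A call has 1 to 12 rows; each row is the pose to reach, as a shift and turn from the pose commanded when the call began, along the tool's axes at that moment; what a row does not reach only later rows make up. A row lasts 1/10 s, in which the tool goes at most 50 mm and 8.59 degrees, less where a joint would pass 70% of its speed; a pose out of reach is approached as far as the arm can. A call with a gripper value outside its range is refused whole. The fingers move at their own pace and stop on an object; "squeeze" is the grip in N (left out, the last holds). Time passes only in rows, so rows that repeat a pose let the fingers close. It gives the time, the measured TCP pose, the force, the opening and the grip force at its end, in the units of the state.
- sensors.observe(): the state, without advancing time (a new reading comes with each control period).
- optics.grab_frame(name): name is "side" or "top"; returns a dict with "image" (420x560x3 uint8, red, green, blue), "fx", "fy", "cx", "cy" (pixels), "rvec" (rotation vector, rad) and "tvec" (3), from world to camera coordinates, as OpenCV has them. Camera axes: x right, y down, z forward; pixel columns grow to the right and rows downward; lengths in m; the calibration is good to about 2 mm. A picture is of the moment at which its call begins. There is no depth.
- order.sign_off(): hands the job in; it is judged then, once.
Trained networks look in a picture, given as the dict that the camera call returned (one of the last four; its "shot" number tells which), for a name from the list of things; names that differ only in an ending like _2 or _b are one class to them, and where a whole thing is asked for, a point or a joint stands for the part that bears it (a point fixed in the world has none). Each returns a list of dicts, best first, with "confidence" (0 to 1); they miss things now and then, are a little off and sometimes report something else, mostly with a low value. They report only what shows in the picture. A call takes as long as a camera call.
- finder.masks_of(picture, target): "region" (420x560 bool, what is visible of it) and "bbox" ([centre column, centre row, width, height] in pixels, round what is visible of it).
- finder.mark_of(picture, target): "position" ([column, row] in pixels: a listed point, or the origin of a listed thing).
The state is a dict: "clock": time; "joints": joint angles; "dq": joint speeds; "effort": joint torques, N m; "ee_pos": TCP position; "tcp_rot": TCP orientation; "wrist_force": force on the tool from outside, world axes, zero at the start; "ft_torque": the same for the moment, N m; "opening": opening from 0.0 (shut) to 1.0 (fully open); "grasp_force": force on a finger pad.
Only numpy, scipy, OpenCV 4.12 (cv2) and the standard library are available. Lean on these libraries where they do the work, as an engineer would, in place of code of your own. Each camera call takes 0.05 s, during which the arm holds its last target. There are 200 camera calls.

## Task

The round vacuum manifold on the bench has ten ports in a ring, and only one is fitted with a barbed hose tail; the others carry flat hexagonal plugs. Turn the black selector handle so that its pointed nose points straight at the hose tail, taking the shorter way round, then let go of it.

Things in the scene. Friction and masses are not known exactly. Their poses are not given: they have to be found in the camera images.
- selector (a joint): Angle in rad of the black selector handle in the middle of the manifold. Turns endlessly, no stops or detents, stays where left, needs about 0.06 N m. Grows anticlockwise seen from above and counts on past a full turn; at 0 (and every 2 pi) the nose points along the x axis of selector_axis. Starts within 0.2 of pi.
- selector_axis (a point): On the handle's vertical turning axis, 68 mm above the bench, the height to grip it. Fixed to the manifold (aluminium disc, 184 mm across, top at 32 mm, fixed; x axis towards its inlet stub): does not turn. The handle is an upright bar 16 mm thick, 66 long, 38 high, from 46 to 84 mm above the bench, on a hub 44 mm across. Grip it from above across its thickness.
- selector_aim (a point): Turns with the handle: the point on the circle of ports, 70 mm from the turning axis and 52 mm above the bench, that the nose points at (the nose itself, a narrow low tip with a white line on it, ends 57 mm from the axis). Its x axis runs along the bar, outward through the nose.
- hose_tail: Steel barbed hose tail, upright and fixed in one port: hex foot 17 mm across, ribbed stem 16 mm thick, 32 mm high, top 64 mm above the bench. Origin at the centre of its foot, on the manifold's top, 70 mm from the turning axis. The 9 other ports, 36 degrees apart, carry flat hex plugs 6 mm high. It is one or two ports to either side of the port opposite the inlet stub.

How it is judged:
By the outcome, as a careful person would: the job done as asked, in the order asked, and still so for the second after the job is handed in, with the robot touching nothing.
It also fails if it takes over 32 s, if anything falls off the work surface, if the arm or the gripper's body presses on something with over 40 N, if the wrist force passes 120 N, or if a joint passes its speed limit or range.

## Working session

There is one attempt and no reset: what is moved stays moved. The work goes in short steps, Python scripts to look and compute and a tool call to move; the robot and the scene stay as the last step left them, time stands still between calls to the robot, and variables do not carry over. Pictures are saved under pics/ and viewed, at most 10 in all, crops included, and the job is handed in when it is done.

Besides the shell and the picture viewer there is one more tool, called after "Emit:" as a command line: name --pt "numbers of a row" for each row, then --argument value for the rest. play_rows: Moves the arm, as the interface text tells. Its arguments: {"type":"object","properties":{"moves":{"type":"array"},"squeeze":{"type":"number"}},"required":["moves"]}

```bash
mkdir -p pics
cat > h.py <<'E'
import numpy as np, cv2
from station import sensors, optics, order, finder
def ray(p,uv):
    R=cv2.Rodrigues(np.array(p["rvec"],float))[0]; t=np.array(p["tvec"],float)
    d=R.T@np.array([(uv[0]-p["cx"])/p["fx"],(uv[1]-p["cy"])/p["fy"],1]); return -R.T@t,d
def onz(p,uv,z):
    c,d=ray(p,uv); return c+d*(z-c[2])/d[2]
E
cat > a.py <<'E'
from h import *
import sys
Z={"selector_axis":.068,"selector_aim":.052,"hose_tail":.032}
ims=[]
for n in ("top","side"):
    p=optics.grab_frame(n); ims.append(p["image"])
    for k in Z:
        for m in finder.mark_of(p,k)[:2]:
            print(n,k,round(m["confidence"],2),np.round(m["position"],1),np.round(onz(p,m["position"],Z[k]),4))
    cv2.imwrite(f"pics/{sys.argv[1]}_{n}.png",p["image"][:,:,::-1])
s=sensors.observe(); print(s["clock"],np.round(s["ee_pos"],4),np.round(s["tcp_rot"],3).tolist(),s["opening"],np.round(s["joints"],3))
E
python3 a.py s0
```

```text
top selector_axis 0.69 [283.3 228.3] [0.5468 0.0546 0.068 ]
top selector_aim 0.66 [271.  261.7] [0.4838 0.0838 0.052 ]
top hose_tail 0.38 [311.  247.6] [ 5.102e-01 -3.000e-04  3.200e-02]
side selector_axis 0.84 [268.3 205.7] [0.5465 0.0687 0.068 ]
side selector_aim 0.96 [227.  211.5] [0.4787 0.0856 0.052 ]
side hose_tail 0.55 [252.7 254.4] [ 0.5071 -0.002   0.032 ]
0.4 [ 0.1753 -0.5476  0.2312] [[0.952, 0.305, -0.0], [0.305, -0.952, 0.0], [-0.0, -0.0, -1.0]] 1.0033171671184837 [-1.281  0.32   1.565 -0.     1.257 -0.02 ]
```

View pics/s0_top.png

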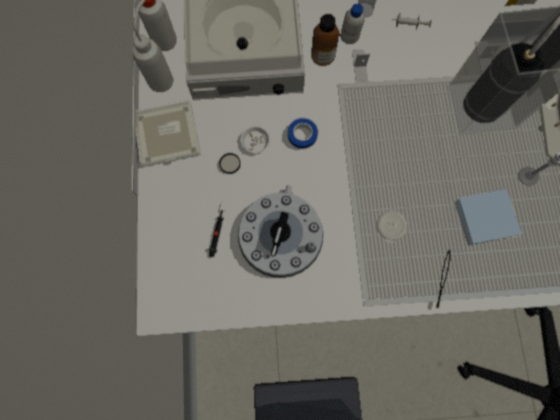

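View pics/s0_side.png

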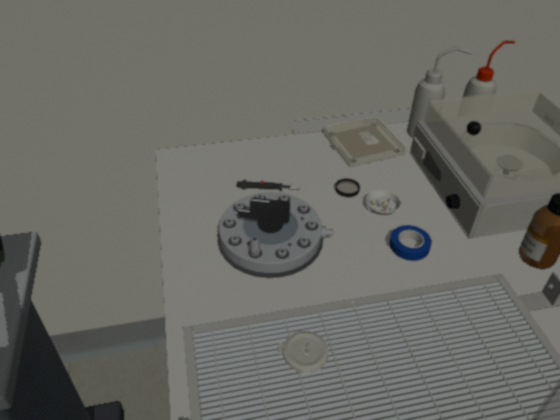

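The top view shows the disc centred near (281,233), with the stub at (287,190), the hose tail at (311,248) and the nose towards (275,253). The side view agrees, with the tail at (254,248) and the nose at (240,212). I'll zoom in to measure more finely.

```bash
cat > z.py <<'E'
import cv2,numpy as np,sys
a=cv2.imread(f"pics/{sys.argv[1]}_top.png")[180:280,230:335]; b=cv2.imread(f"pics/{sys.argv[1]}_side.png")[180:280,210:335]
f=lambda x,s:cv2.resize(x,None,fx=s,fy=s,interpolation=cv2.INTER_CUBIC)
a,b=f(a,3.5),f(b,3.4); h=max(a.shape[0],b.shape[0])
p=lambda x:cv2.copyMakeBorder(x,0,h-x.shape[0],0,0,cv2.BORDER_CONSTANT)
o=np.hstack([p(a),p(b)]); o=np.clip(o*1.6,0,255).astype(np.uint8); cv2.imwrite(f"pics/{sys.argv[1]}_z.png",o); print(o.shape)
E
python3 z.py s0
cat > d.py <<'E'
from h import *
# project model for candidate axis, print residuals
from scipy.optimize import least_squares
for n in("top","side"):
    p=optics.grab_frame(n)
    for k in("selector","hose_tail","selector_axis"):
        for m in finder.masks_of(p,k)[:1]:
            ys,xs=np.nonzero(m["region"]); print(n,k,round(m["confidence"],2),m["bbox"],len(xs),xs.mean(),ys.mean())
            if k=="selector":
                c=np.array([onz(p,(x,y),.065)[:2] for x,y in zip(xs,ys)]); w,v=np.linalg.eigh(np.cov(c.T)); print(c.mean(0),np.degrees(np.arctan2(v[1,1],v[0,1])),np.sqrt(w))
E
python3 d.py
```

```text
(350, 793, 3)
top selector 0.7 [279.4, 233.1, 24.5, 43.6] 521 279.86564299424185 231.22264875239924
[0.54212693 0.06179822] 160.34990408881612 [0.0090598  0.02088285]
top hose_tail 0.47 [310.9, 245.5, 6.5, 6.2] 47 310.78723404255317 245.4255319148936
top selector_axis 0.7 [281.8, 231.9, 86.4, 90.8] 5655 280.3289124668435 233.9393457117595
side selector 0.75 [264.8, 215.6, 55.3, 36.1] 1199 267.0600500417014 213.64553794829024
[0.54139893 0.05341505] 116.76066345440624 [0.01938331 0.02143115]
side hose_tail 0.5 [254.3, 247.9, 15.0, 17.5] 185 254.38378378378377 246.61621621621623
side selector_axis 0.91 [274.1, 236.6, 116.8, 89.5] 7215 271.01871101871103 235.22536382536381
```

View pics/s0_z.png

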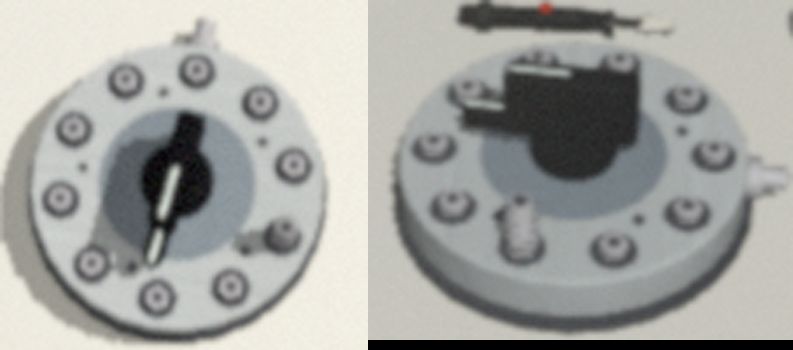

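The zoom shows nine plugs, with the tail at (281,237) in the left half. The nose's white line ends at (152,262). I'll fit the port ring in both views.

```bash
cat > f.py <<'E'
from h import *
from scipy.optimize import least_squares
T=[(197,71),(126,81),(74,129),(60,199),(92,264),(157,298),(231,288),(293,166),(260,102)]
S=[(435,148),(453,206),(613,249),(687,213),(714,155),(687,99),(468,94)]
t=lambda x,y:((x+.5)/3.5-.5+230,(y+.5)/3.5-.5+180)
s=lambda x,y:((x-368.+.5)/3.4-.5+210,(y+.5)/3.4-.5+180)
P={n:optics.grab_frame(n) for n in("top","side")}
for n,L,g in(("top",T,t),("side",S,s)):
    W=np.array([onz(P[n],g(*q),.038)[:2] for q in L])
    def r(v):
        a=np.arctan2(*(W-v[:2]).T[::-1])-v[2]; k=np.round(a/np.radians(36))*np.radians(36)+v[2]
        return (W-v[:2]-.07*np.c_[np.cos(k),np.sin(k)]).ravel()
    o=min((least_squares(r,[.55,.06,x]) for x in np.radians([-15,-5,5,15])),key=lambda o:o.cost)
    print(n,o.x[:2],np.degrees(o.x[2]),"rms",np.sqrt(np.mean(o.fun**2)))
    c=o.x[:2]
    for lab,q,z in ([("tailtop",(281,235),.064),("line a",(178,167),.084),("line b",(161,218),.084),("nose a",(157,235),.06),("nose tip",(152,262),.06),("bar back",(191,114),.084),("stub",(205,30),.016)] if n=="top" else [("tailtop",(519,203),.064),("tailfoot",(521,246),.035),("line a",(571,73),.084),("line b",(508,68),.084),("nose a",(504,105),.06),("nose tip",(466,101),.06)]):
        w=onz(P[n],g(*q),z)[:2]-c; print(lab,w,np.hypot(*w),np.degrees(np.arctan2(w[1],w[0])))
    for q in ("line a","line b"):pass
E
python3 f.py
```

```text
top [0.5468041  0.06058455] -13.764564029583081 rms 0.00028264688976289103
tailtop [-0.0404446  -0.05614863] 0.06919851270928891 -125.76570120861186
line a [-0.00131105 -0.00024047] 0.0013329182031417016 -169.60638405840254
line b [-0.02968833  0.01129576] 0.031764616211906606 159.16927606116235
nose a [-0.03470838  0.01415219] 0.03748274522530745 157.81704300772435
nose tip [-0.05005215  0.01805847] 0.05321020750158541 160.16091152185993
bar back [ 0.02888307 -0.00980237] 0.030501123844419737 -18.74625060068695
stub [ 0.10038656 -0.02457577] 0.10335100066907349 -13.75610276633518
side [0.54708578 0.05547481] -13.645379560916595 rms 0.0005652330000215081
tailtop [-0.03686351 -0.05589483] 0.06695633086559176 -123.40547215331517
tailfoot [-0.03649445 -0.05567929] 0.0665734787591605 -123.24244556236738
line a [-0.00013569  0.00624312] 0.006244598252842686 91.24510554103402
line b [-0.02924177  0.01580518] 0.03323980660599225 151.6087730407057
nose a [-0.03177621  0.01625902] 0.0356943004966051 152.90241471131085
nose tip [-0.0496366   0.02283789] 0.05463845588136259 155.29275374137433
```

Both views give a port ring rotated −13.7°, so the tail lies at about −121.7° (two ports from opposite the stub). The nose is at about 160.3°, so the short way is about +78° anticlockwise. The axis is near (0.547, 0.058). I'll move above it with the fingers across the bar and partly closed, so they clear the tail.

Emit:
play_rows --pt "30 -26 0 0 0 0.04 0.4" --pt "75 -64 0 0 0 0.1 0.4" --pt "113 -97 0 0 0 0.16 0.4" --pt "151 -130 0 0 0 0.22 0.4" --pt "189 -162 0 0 0 0.28 0.4" --pt "227 -195 0 0 0 0.34 0.4" --pt "265 -228 0 0 0 0.4 0.4" --pt "303 -261 0 0 0 0.46 0.4" --pt "340 -293 0 0 0 0.52 0.4" --pt "378 -325 0 0 0 0.58 0.4" --pt "416 -358 0 0 0 0.62 0.4" --pt "450 -387 0 0 0 0.654 0.4" --squeeze 20

```text
clock: 2.1
ee_pos: [0.4847, -0.0431, 0.2316]
tcp_rot: [[0.941, -0.339, 0.001], [-0.339, -0.941, -0.0], [0.001, 0.0, -1.0]]
wrist_force: [0.3, -1.1, -0.4]
opening: 0.6
grasp_force: 0.0
```

```bash
cat > g.py <<'E'
from h import *
import sys
s=sensors.observe(); R=np.array(s["tcp_rot"]); d=np.array([.547,.058,float(sys.argv[1])])-s["ee_pos"]
print(s["clock"],np.round(s["ee_pos"],4),"tool mm",np.round(R.T@d*1000,1),"yaw y",np.degrees(np.arctan2(R[1,1],R[0,1])),R[2].round(3),s["opening"],s["grasp_force"],np.round(s["wrist_force"],1),np.round(s["ft_torque"],2),np.round(s["joints"],2))
E
python3 g.py 0.13
```

```text
2.1 [ 0.4847 -0.0431  0.2316] tool mm [  24.3 -116.3  101.6] yaw y -109.78710827577422 [ 0.001  0.    -1.   ] 0.599710095310703 0.0 [ 0.3 -1.1 -0.4] [-0.03 -0.04 -0.02] [-0.11  0.18  1.76 -0.    1.2   1.8 ]
```

Emit:
play_rows --pt "8 -39 34 0 0 0 0.4" --pt "16 -78 68 0 0 0 0.4" --pt "24 -112 98 0 0 0 0.4" --pt "24.3 -116.3 101.6 0 0 0 0.4" --pt "24.3 -116.3 101.6 0 0 0 0.4" --pt "24.3 -116.3 101.6 0 0 0 0.4"

```text
clock: 2.7
ee_pos: [0.5461, 0.0555, 0.1306]
tcp_rot: [[0.941, -0.338, 0.001], [-0.338, -0.941, -0.0], [0.001, 0.0, -1.0]]
wrist_force: [0.3, 0.1, -0.5]
opening: 0.6
grasp_force: 0.0
```

```bash
python3 g.py 0.05; python3 a.py s1 | head -0; python3 z.py s1
```

```text
2.7 [0.5461 0.0555 0.1306] tool mm [-0.1 -2.7 80.6] yaw y -109.73728100109511 [ 0.001  0.    -1.   ] 0.5997349917758883 0.0 [ 0.3  0.1 -0.5] [-0.02  0.01 -0.05] [ 0.08  0.36  1.77 -0.    1.    2.  ]
(350, 793, 3)Exception ignored on flushing sys.stdout:
BrokenPipeError: [Errno 32] Broken pipe
```

View pics/s1_z.png

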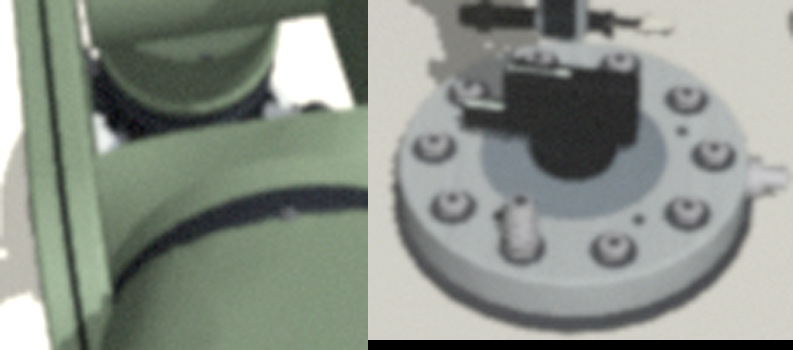

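The top view is now hidden by the arm. The side view shows the handle undisturbed and a finger behind it. Descending.

Emit:
play_rows --pt "0 0 20 0 0 0 0.4" --pt "0 0 45 0 0 0 0.4" --pt "0 0 65 0 0 0 0.4" --pt "0 0 78 0 0 0 0.4" --pt "0 0 78 0 0 0 0.4" --pt "0 0 78 0 0 0 0.4"

```text
clock: 3.7
ee_pos: [0.5465, 0.0561, 0.0521]
tcp_rot: [[0.941, -0.338, 0.001], [-0.338, -0.941, -0.0], [0.001, -0.0, -1.0]]
wrist_force: [0.2, -0.4, 0.3]
opening: 0.602
grasp_force: 0.0
```

```bash
python3 g.py 0.052; python3 a.py s2 >/dev/null; python3 z.py s2
```

```text
3.7 [0.5465 0.0561 0.0521] tool mm [-0.1 -2.   0.1] yaw y -109.72808366160604 [ 0.001 -0.    -1.   ] 0.6016801890018755 0.0 [ 0.2 -0.4  0.3] [ 0.04 -0.04 -0.04] [ 0.08  0.45  1.86 -0.    0.82  2.  ]
(350, 793, 3)
```

View pics/s2_z.png

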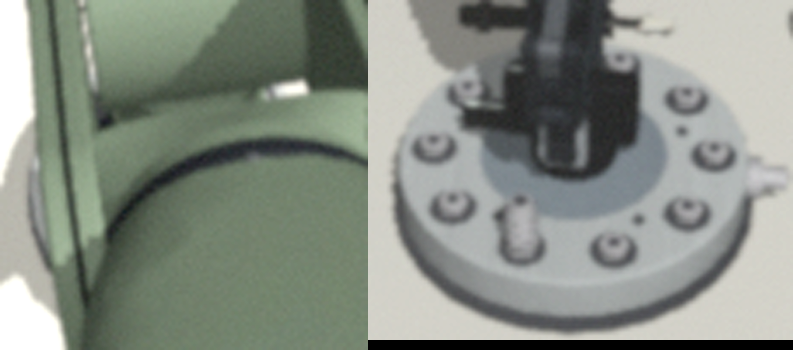

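The side view shows one finger in front of the bar, at (563,150), and centred along it. Closing.

Emit:
play_rows --pt "0 0 0 0 0 0 0.6" --pt "0 0 0 0 0 0 0.7" --pt "0 0 0 0 0 0 0.75" --pt "0 0 0 0 0 0 0.8" --pt "0 0 0 0 0 0 0.85" --pt "0 0 0 0 0 0 0.9" --pt "0 0 0 0 0 0 1" --pt "0 0 0 0 0 0 1" --squeeze 25

```text
clock: 4.9
ee_pos: [0.5471, 0.0591, 0.0521]
tcp_rot: [[0.941, -0.339, 0.002], [-0.339, -0.941, 0.005], [0.001, -0.005, -1.0]]
wrist_force: [1.3, 12.0, -0.3]
opening: 0.183
grasp_force: 29.9
```

```bash
python3 g.py 0.052
```

```text
4.9 [0.5471 0.0591 0.0521] tool mm [0.3 1.  0.1] yaw y -109.81732398513039 [ 0.001 -0.005 -1.   ] 0.1828673641062969 29.871412217617035 [ 1.3 12.  -0.3] [ 1.54 -0.11 -0.03] [0.08 0.45 1.86 0.01 0.82 2.  ]
```

Emit:
play_rows --pt "0 -1.5 0 0 0 0 1" --pt "0 -3 0 0 0 0 1" --pt "0 -3 0 0 0 -0.05 1" --pt "0 -3 0 0 0 -0.12 1" --pt "0 -3 0 0 0 -0.2 1" --pt "0 -3 0 0 0 -0.28 1" --pt "0 -3 0 0 0 -0.36 1" --pt "0 -3 0 0 0 -0.44 1" --pt "0 -3 0 0 0 -0.52 1" --pt "0 -3 0 0 0 -0.6 1" --pt "0 -3 0 0 0 -0.6 1" --pt "0 -3 0 0 0 -0.6 1" --squeeze 35

```text
clock: 6.1
ee_pos: [0.547, 0.0587, 0.052]
tcp_rot: [[0.968, 0.252, 0.0], [0.252, -0.968, -0.0], [0.0, 0.0, -1.0]]
wrist_force: [-1.1, -0.3, 4.9]
opening: 0.188
grasp_force: 35.9
```

```bash
python3 g.py 0.052
```

```text
6.1 [0.547  0.0587 0.052 ] tool mm [-0.2  0.7  0. ] yaw y -75.42677786986687 [ 0.  0. -1.] 0.18841997638670777 35.916929841041565 [-1.1 -0.3  4.9] [0.07 0.23 0.05] [ 0.09  0.46  1.86 -0.    0.83  1.4 ]
```

Emit:
play_rows --pt "0 0 0 0 0 -0.06 1" --pt "0 0 0 0 0 -0.14 1" --pt "0 0 0 0 0 -0.22 1" --pt "0 0 0 0 0 -0.3 1" --pt "0 0 0 0 0 -0.38 1" --pt "0 0 0 0 0 -0.46 1" --pt "0 0 0 0 0 -0.54 1" --pt "0 0 0 0 0 -0.62 1" --pt "0 0 0 0 0 -0.7 1" --pt "0 0 0 0 0 -0.763 1" --pt "0 0 0 0 0 -0.763 1" --pt "0 0 0 0 0 -0.763 1"

```text
clock: 7.3
ee_pos: [0.5474, 0.0583, 0.052]
tcp_rot: [[0.526, 0.851, 0.001], [0.851, -0.526, -0.001], [-0.001, 0.001, -1.0]]
wrist_force: [-0.8, -2.9, 5.0]
opening: 0.181
grasp_force: 35.9
```

```bash
python3 g.py 0.052
```

```text
7.3 [0.5474 0.0583 0.052 ] tool mm [-0.4 -0.1  0. ] yaw y -31.73145672454157 [-0.001  0.001 -1.   ] 0.18132717763398082 35.94325661659241 [-0.8 -2.9  5. ] [-0.32  0.11  0.04] [ 0.09  0.46  1.86 -0.    0.83  0.64]
```

Emit:
play_rows --pt "0 0 0 0 0 0 0.7" --pt "0 0 0 0 0 0 0.5" --pt "0 0 0 0 0 0 0.5" --pt "0 0 -15 0 0 0 0.5" --pt "0 0 -50 0 0 0 0.5" --pt "0 0 -90 0 0 0 0.5" --pt "0 0 -130 0 0 0 0.5" --pt "-40 7 -150 0 0 0 0.5" --pt "-85 15 -150 0 0 0 0.5" --pt "-130 23 -150 0 0 0 0.5" --pt "-175 31 -150 0 0 0 0.5" --pt "-220 39 -150 0 0 0 0.5"

```text
clock: 8.5
ee_pos: [0.4639, -0.1501, 0.2016]
tcp_rot: [[0.524, 0.852, 0.0], [0.852, -0.524, -0.0], [0.0, 0.0, -1.0]]
wrist_force: [0.7, 0.2, -0.9]
opening: 0.501
grasp_force: 0.0
```

Emit:
play_rows --pt "-40 7 0 0 0 0 0.5" --pt "-80 15 0 0 0 0 0.5" --pt "-80 15 0 0 0 0 0.5" --pt "-80 15 0 0 0 0 0.5"

```text
clock: 8.9
ee_pos: [0.4353, -0.2251, 0.2014]
tcp_rot: [[0.527, 0.85, -0.0], [0.85, -0.527, 0.001], [0.001, -0.001, -1.0]]
wrist_force: [0.5, 0.0, 0.5]
opening: 0.503
grasp_force: 0.0
```

```bash
python3 a.py s3; python3 z.py s3
```

```text
top selector_axis 0.59 [281.6 228. ] [0.5477 0.0579 0.068 ]
top selector_aim 0.92 [312.5 247.5] [ 0.5067 -0.0016  0.052 ]
top hose_tail 0.61 [311.  249.1] [ 5.071e-01 -1.000e-04  3.200e-02]
side selector_axis 0.88 [269.1 208.8] [0.5463 0.0608 0.068 ]
side selector_aim 0.72 [252.  244.8] [5.068e-01 1.000e-04 5.200e-02]
9.3 [ 0.436  -0.224   0.2017] [[0.523, 0.852, 0.0], [0.852, -0.523, -0.0], [0.0, 0.0, -1.0]] 0.49512434104238756 [-0.498  0.209  1.798  0.     1.134  0.052]
(350, 793, 3)
```

View pics/s3_z.png

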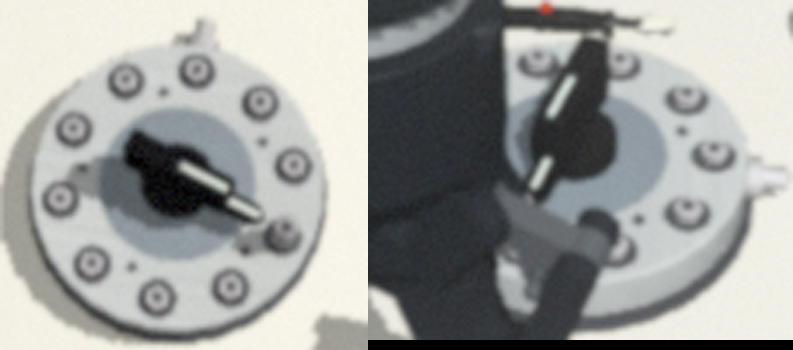

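The top view shows the nose tip at (262,218), pointing at the tail at (282,237). I'll check the angle numerically from the white line.

```bash
cat > v.py <<'E'
from h import *
p=optics.grab_frame("top"); g=cv2.cvtColor(p["image"],cv2.COLOR_RGB2GRAY).astype(float)
t=lambda x,y:((x+.5)/3.5-.5+230,(y+.5)/3.5-.5+180)
for lab,a,b,z in(("bar",(178,166),(230,194),.084),("nose",(232,204),(262,219),.06)):
    a,b=np.array(t(*a)),np.array(t(*b)); Y,X=np.mgrid[:420,:560]; q=np.c_[X.ravel(),Y.ravel()]-a
    u=(b-a)/np.linalg.norm(b-a); s=q@u; n=q@[-u[1],u[0]]
    m=(abs(n)<2.2)&(s>-.5)&(s<np.linalg.norm(b-a)+.5); w=np.clip(g.ravel()[m]-60,0,None)
    W=np.array([onz(p,(x,y),z)[:2] for x,y in (q+a)[m]]); mu=(W*w[:,None]).sum(0)/w.sum()
    e,v=np.linalg.eigh(np.cov(W.T,aweights=w)); d=v[:,1]*np.sign(-v[0,1]); r=mu-[.5468,.0606]
    print(lab,"dir",np.degrees(np.arctan2(d[1],d[0])),"from centre",np.degrees(np.arctan2(r[1],r[0])),r)
E
python3 v.py
```

```text
bar dir -122.33580720717462 from centre -119.42894788451127 [-0.00814258 -0.0144337 ]
nose dir -124.53292988307928 from centre -121.53906189382998 [-0.0237851  -0.03875442]
```

```bash
python3 -c "
from station import order; print(order.sign_off())"
```

```text
the job is handed in; nothing more can be done
None
```

I turned the selector handle about 78° anticlockwise (the shorter way), so its nose points at the hose tail to within about 1° by the camera check. I then let go, moved the arm clear and handed the job in at about 9.4 s.

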